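# Take up the slack on a dividing head's index crank

### The arm

A 6-joint arm with a two-finger parallel gripper is mounted at the origin on the work surface. World frame = base frame: x ahead of the robot, y to its left, z up, the work surface at z = 0. Lengths are in m, angles in rad, forces in N, time in s.
With the tool pointing down it reaches from about 0.25 to 0.775 m from the base axis. Payload 4 kg.
Tool frame: the origin (TCP) lies midway between the tips of the shut fingers; the grasp point (between the pads) lies robot.tcp_to_grasp behind it (robot.tcp_to_grasp is the distance from the TCP to the grasp point, in m); y points along the fingers, x is the direction in which the jaws open and shut, and the axes are right-handed (so a half turn about y gives the same grasp; the last joint's range is limited). The gripper opens to 94 mm and grips with 3 to 60 N. Pads are 16 mm wide; open, the fingers measure 119 mm over their backs; the gripper's body (75 mm by 177 mm) begins 78 mm behind the grasp point.
Start: joints at [-1.365, 0.087, 1.371, -0, 1.684, -0.103], TCP at [0.167, -0.524, 0.206] pointing down, gripper open.
Joint ranges: [-3.1, 3.1], [-0.76, 2.03], [0.27, 2.55], [-1.08, 4.22], [0.17, 2.65], [-2.57, 2.57]. Speed limits (rad/s): [2.79, 2.79, 3.14, 3.14, 3.14, 3.14].

### API

Orientations are given as [roll, pitch, yaw] about the fixed x, y, z axes, in that order (R = Rz(yaw) Ry(pitch) Rx(roll)).
In Python, from bench import robot gives the robot as it stands.
- The arm moves only by the tool arm_command, never from a script. Its argument "series" is text: rows parted by semicolons, each of 7 numbers parted by spaces: the turn, a rotation vector about the tool's x, y, z in rad, then the shift along the tool's x, y, z in m, then the finger opening in m, from 0 to 0.094. A call has 1 to 12 rows; each row shifts and turns the pose as measured when the row begins, along the tool's axes as they then stand; what a row does not reach is not made up. A row lasts 1/10 s, in which the tool goes at most 50 mm and 8.59 degrees, less where a joint would pass 70% of its speed; a pose out of reach is approached as far as the arm can. A call with a gripper value outside its range is refused whole. The fingers move at their own pace and stop on an object; the grip force is fixed at half the most. Time passes only in rows, so rows that do not move let the fingers close. It gives the time, the measured TCP pose, the force and the opening at its end, in the units of the state.
- robot.get_obs(): the state, without advancing time (a new reading comes with each control period).
- robot.snapshot(name): name is "scene" or "side" or "wrist"; returns the picture (384x512x3 uint8, blue, green, red); there is no depth.
- robot.camera_params(name): a dict with "fx", "fy", "cx", "cy" (pixels), "extrinsics" (4x4, takes a point from camera to world coordinates). Camera axes: x right, y up, looking along -z (the intrinsics and any distortion apply to the point x, -y, -z); pixel columns grow to the right and rows downward; lengths in m; the calibration is good to about 2 mm. A picture is of the moment at which its call begins: read the wrist's pose just before it. camera_params takes no time and is no camera call; for the wrist camera it gives the pose at the moment of the call.
- robot.close_job(): hands the job in, once; it reports no verdict.
Trained networks look in the newest picture that a camera, given by its name, has taken for a name from the list of things; names that differ only in an ending like _2 or _b are one class to them, and where a whole thing is asked for, a point or a joint stands for the part that bears it (a point fixed in the world has none). Each returns a list of dicts, best first, with "score" (0 to 1); they miss things now and then, are a little off and sometimes report something else, mostly with a low value. They report only what shows in the picture. A call takes as long as a camera call.
- robot.spot_in(camera, target): "centre" ([x, y, z] in m, in the coordinates of the camera as it stood for that picture, good to about 4 mm: the middle of the surface that is visible of it).
The state is a dict: "time": time; "joint_positions": joint angles; "qvel": joint speeds; "joint_torque": joint torques, N m; "tool_pos": TCP position; "ee_rot": TCP orientation; "wrist_force": force on the tool from outside, world axes, zero at the start; "wrist_torque": the same for the moment, N m; "width": finger opening in m.
Only numpy, scipy, OpenCV 4.12 (cv2) and the standard library are available. Lean on these libraries where they do the work, as an engineer would, in place of code of your own. Each camera call takes 0.05 s, during which the arm holds its last target.

### The job

The index pin on this dividing head's crank has been left sitting on the index plate, a little clockwise past its hole. Draw the pin by its knob and wind the crank back counter-clockwise (seen from above) over that hole and right past the next one, so the slack will be taken up, then come round clockwise only and let the pin drop fully home in the first hole, pressing it no harder than a light fingertip. Let go of it and leave everything else where it lies.

Things in the scene. Friction and masses are not known exactly. Their poses are not given: they have to be found in the camera images.
- indexer: Steel sole plate of a small dividing head, fixed to the bench; origin on the axis of the head's upright shaft at table height; spans x -73 to 117, y -53 to 157 mm. The grey head on it (round face with an aluminium dial blank towards +x, level index plate and crank on top) pivots on the same axis and is clamped up to 10 degrees off square. All but plate, crank and pin is under 138 mm high.
- hole (a point): Where the pin's hole is with the head square, on the plate's top face, 48 mm from the shaft towards -x. As the head is clamped up to 10 degrees off, the true hole lies up to 8.5 mm from here along the circle: feel for it. It is the first hole counter-clockwise of the pin's start, which is 10 to 26 degrees past it (a brass sector arm points at it). Sole plate's axes: here clockwise is +y.
- shaft (a point): Point on the crank's upright axis at the index plate's top face, 146 mm above the table. Plate: 116 mm diameter, 8 mm thick, with ten 7 mm holes, 36 degrees apart, on a circle of 48 mm radius (the tiny inner holes are not used). Two thin brass sector arms on it point at two of the holes.
- plunger: Spring plunger at the crank's end, 48 mm from the shaft axis: a flat-ended 6 mm pin below, a knurled steel knob above. Origin at the centre of the pin's lower end: 6 mm under the plate's top when fully home in a hole, level with it when sitting on the plate, at most 6 mm above it when drawn. Its spring pushes down with 3 N (home) to 5 N (drawn).
- pin_tip (a point): Centre of the pin's lower end (the plunger's origin). The pin turns with the crank round the shaft; at the knob that takes about 3 N, next to nothing within the slack. With the pin home the crank is stopped dead. More than 18 N between pin and plate (3 to 5 N of it from the spring) marks them.
- knob (a point): Centre of the plunger's round knob, 51 mm above the pin's lower end; knob 22 mm diameter, 30 mm tall (15 mm either way), with a 25 mm rim on its top 3 mm. Below it is a fixed sleeve, 18 mm diameter, up to 27 mm above the plate; the crank arm's top is 19 mm above the plate.
- faceplate (a joint): Angle in rad of the face with the dial blank; 0 is the true place of this division. Clockwise cranking raises it by 1/40 of the crank's turn, except in the slack: 0.35 rad (20 degrees) of crank, 0.0088 rad at the face. With the pin home it stands at 0 if the hole was reached clockwise with the slack taken up, at 0.0088 if reached the wrong way.
- screwdriver: Bystander: screwdriver, 160 mm long, lying on the bench near the head.
- spare_plate: Bystander: spare steel index disc, 100 mm diameter, 7 mm thick, lying flat near the head.
- dial_blanks: Bystander: stack of aluminium discs, 84 mm diameter, 12 mm high, near the head.
- solder_reel: Bystander: reel of solder standing flat, 56 mm diameter, 38 mm high.
- screw_jar: Bystander: glass jar, 52 mm diameter, 62 mm high.
- square_block: Bystander: steel block 60 x 30 x 30 mm.
- brush: Bystander: brush, 170 mm long.

How it is judged:
By the outcome, as a careful person would: the job done as asked, in the order asked, and still so for the second after the job is handed in, with the robot touching nothing.
It also fails if it takes over 48 s, if anything falls off the work surface, if the arm or the gripper's body presses on something with over 40 N, if the wrist force passes 120 N, or if a joint passes its speed limit or range.

## Working session

There is one attempt and no reset: what is moved stays moved. The work goes in short steps, Python scripts to look and compute and a tool call to move; the robot and the scene stay as the last step left them, time stands still between calls to the robot, and variables do not carry over. Pictures are saved under pics/ and viewed, and the job is handed in when it is done.

Besides the shell and the picture viewer there is one more tool, called after ">>>" as name(argument=value, ...) on one line, values as JSON. arm_command: Moves the arm, as the interface text tells. Its arguments: {"type":"object","properties":{"series":{"type":"string"}},"required":["series"]}

```bash
ls; mkdir -p pics; python3 - <<'E'
from bench import robot
import cv2
o=robot.get_obs();print(o)
print(robot.__dict__.keys() if hasattr(robot,'__dict__') else '', robot.tcp_to_grasp)
for n in ("scene","side","wrist"):
    im=robot.snapshot(n);cv2.imwrite(f"pics/a_{n}.png",im)
    p=robot.camera_params(n);print(n,p)
    for t in ("knob","indexer","plunger"):
        print(t,robot.spot_in(n,t)[:2])
print(robot.get_obs()['time'])
E
```

```text
pics
{'time': 0.0, 'joint_positions': array([-1.36511995e+00,  8.79224460e-02,  1.37220215e+00, -2.01104243e-05,
        1.68360637e+00, -1.03089572e-01]), 'qvel': array([ 0.00018438, -0.00080264, -0.0002674 , -0.00112988, -0.0013075 ,
       -0.00133641]), 'joint_torque': array([ 4.06163617e-04, -3.40178096e+01, -3.02431655e+01,  7.17579131e-02,
        3.27390363e-02, -1.62616439e-04]), 'tool_pos': array([ 0.16701984, -0.52346342,  0.20434841]), 'ee_rot': array([-1.57059616,  0.00212902, -1.26203241]), 'wrist_force': array([-0.12120116, -0.34825014, -0.5844657 ]), 'wrist_torque': array([-0.00305061, -0.02812745,  0.01701702]), 'width': 0.09404963770835904}
dict_keys([]) 0.0188
scene {'fx': 494.7181903606852, 'fy': 494.7181903606852, 'cx': 246.74059334735716, 'cy': 188.61056592949308, 'extrinsics': array([[ 0.85429166, -0.39972032,  0.33227913,  0.97334086],
       [ 0.51936943,  0.63058092, -0.57673487, -0.74722649],
       [ 0.02100377,  0.66527541,  0.74630253,  1.12841459],
       [ 0.        ,  0.        ,  0.        ,  1.        ]])}
knob []
indexer [{'centre': [0.1366, -0.102
[... 338 characters left out ...]
52],
       [ 0.        ,  0.        ,  0.        ,  1.        ]])}
knob [{'centre': [-0.2716, -0.1495, -1.2282], 'score': 0.57}]
indexer [{'centre': [-0.1286, -0.076, -1.2633], 'score': 0.9}]
plunger []
wrist {'fx': 266.6278268580843, 'fy': 266.6278268580843, 'cx': 255.7006239781108, 'cy': 192.1874833851301, 'extrinsics': array([[ 3.04416030e-01,  9.14487537e-01,  2.66539726e-01,
         2.44757395e-01],
       [-9.52538900e-01,  2.92467889e-01,  8.44522179e-02,
        -4.99744644e-01],
       [-7.23810244e-04, -2.79598066e-01,  9.60116867e-01,
         3.85244305e-01],
       [ 0.00000000e+00,  0.00000000e+00,  0.00000000e+00,
         1.00000000e+00]])}
knob []
indexer []
plunger []
0.6
```

View pics/a_scene.png

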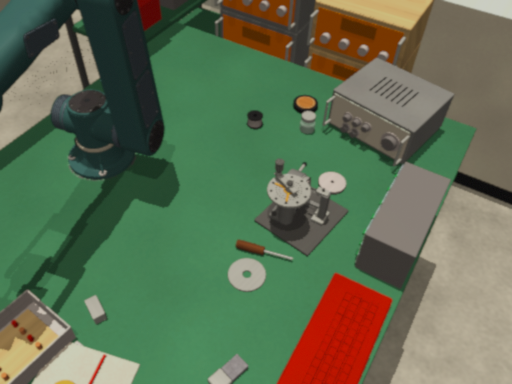

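View pics/a_side.png

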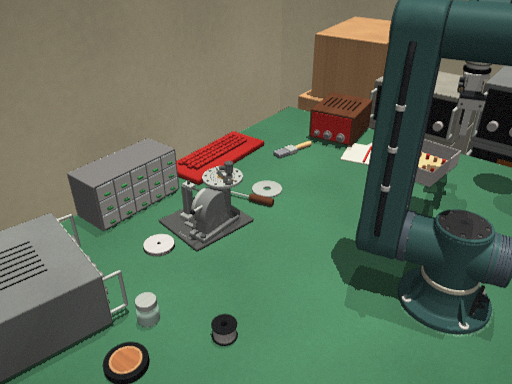

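```bash
python3 - <<'E'
import cv2
a=cv2.imread("pics/a_scene.png");b=cv2.imread("pics/a_side.png")
cv2.imwrite("pics/c1.png",cv2.resize(a[110:310,210:430],None,fx=3.5,fy=3,interpolation=2)) if 0 else None
cv2.imwrite("pics/c1.png",cv2.resize(a[110:300,200:450],None,fx=3,fy=3,interpolation=2))
cv2.imwrite("pics/c2.png",cv2.resize(b[110:300,80:330],None,fx=3,fy=3,interpolation=2))
E
```

```text
(no output)
```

View pics/c1.png

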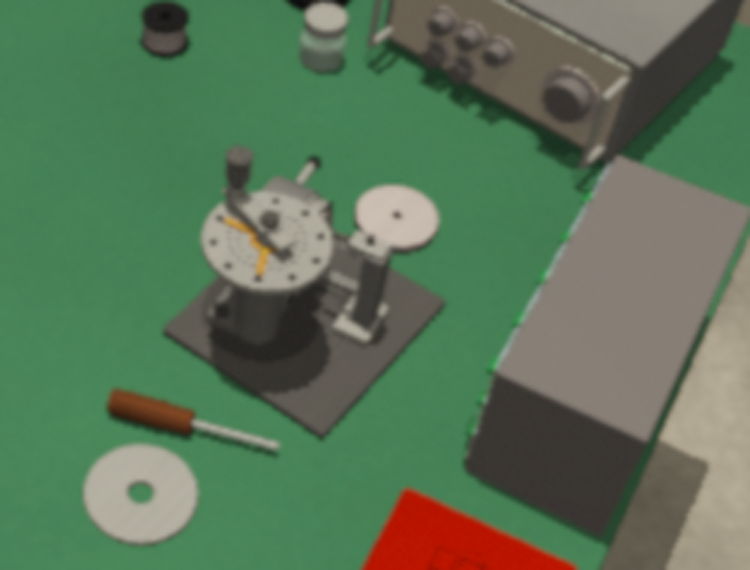

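View pics/c2.png

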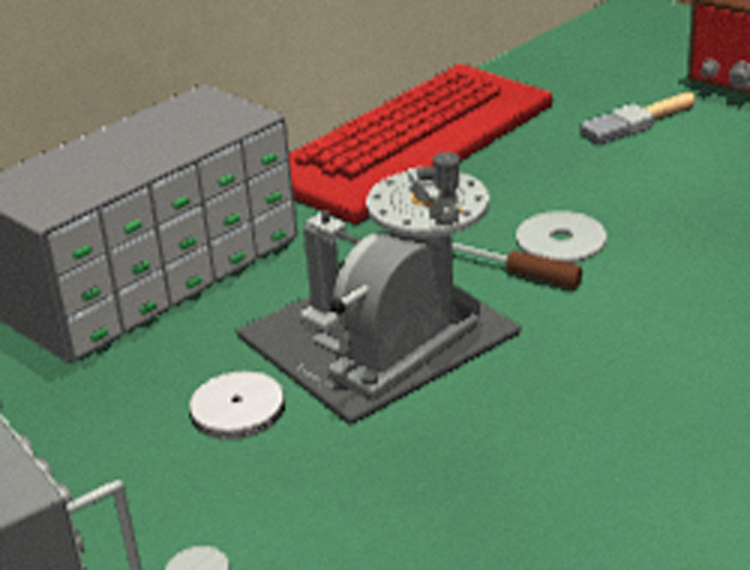

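View pics/a_wrist.png

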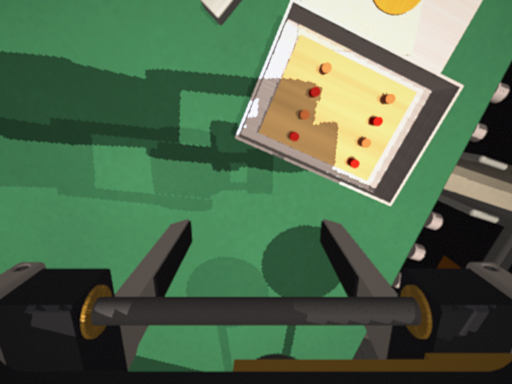

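```bash
cat > h.py <<'E'
import numpy as np
P={'scene':(494.718,246.74,188.61,np.array([[0.85429166,-0.39972032,0.33227913,0.97334086],[0.51936943,0.63058092,-0.57673487,-0.74722649],[0.02100377,0.66527541,0.74630253,1.12841459]])),
'side':(450.586,257.638,187.871,np.array([[-0.78372143,0.32283119,-0.53062297,-0.13731119],[-0.62110173,-0.41236997,0.66647105,0.87823218],[-0.00365534,0.85189849,0.52369419,0.78656452]]))}
def onz(c,u,v,z,p=None):
    f,cx,cy,E=p or P[c]
    d=E[:,:3]@np.array([(u-cx)/f,-(v-cy)/f,-1]); o=E[:,3]
    return o+d*(z-o[2])/d[2]
def proj(c,X,p=None):
    f,cx,cy,E=p or P[c]
    q=E[:,:3].T@(np.array(X)-E[:,3]); return cx+f*q[0]/-q[2], cy-f*q[1]/-q[2]
E
python3 - <<'E'
from h import *
A=lambda u,v:(200+u/3,110+v/3); B=lambda u,v:(80+u/3,110+v/3)
np.set_printoptions(precision=4,suppress=True)
for n,u,v,z in [("plate",267,240,.146),("knobtop",238,155,.212),("cornL",165,330,.01),("cornF",323,437,.01),("cornR",443,303,.01)]:
    print("scene",n,onz("scene",*A(u,v),z))
for n,u,v,z in [("plate",428,200,.146),("knobtop",447,158,.212),("L",238,330,.01),("F",351,420,.01),("R",520,325,.01)]:
    print("side",n,onz("side",*B(u,v),z))
for c,q in (("scene",[0.1366,-0.1021,-1.4138]),("side",[-0.1286,-0.076,-1.2633]),("side",[-0.2716,-0.1495,-1.2282])):
    E=P[c][3];print(c,E[:,:3]@q+E[:,3])
E
```

```text
scene plate [0.6335 0.068  0.146 ]
scene knobtop [0.5883 0.0872 0.212 ]
scene cornL [0.5581 0.0267 0.01  ]
scene cornF [ 0.7415 -0.0026  0.01  ]
scene cornR [0.7707 0.2003 0.01  ]
side plate [0.6273 0.0766 0.146 ]
side knobtop [0.5854 0.0932 0.212 ]
side L [0.7656 0.2109 0.01  ]
side F [0.5798 0.2406 0.01  ]
side R [0.5525 0.033  0.01  ]
scene [0.6611 0.0747 0.0082]
side [0.6093 0.1475 0.0607]
side [0.679 0.29  0.017]
```

>>> arm_command(series="0 0 0 -0.026 -0.012 0.034 0.06;0 0 0 -0.028 -0.012 0.036 0.06;0 0 0 -0.028 -0.012 0.036 0.06;0 0 0 -0.028 -0.012 0.036 0.06;0 0 0 -0.028 -0.012 0.036 0.06;0 0 0 -0.028 -0.012 0.036 0.06;0 0 0 -0.028 -0.012 0.036 0.06;0 0 0 -0.028 -0.012 0.036 0.06;0 0 0 -0.028 0 0.036 0.06;0 0 0 -0.028 0 0.036 0.06;0 0 0 -0.028 0 0.036 0.06;0 0 0 -0.028 0 0.036 0.06")

```text
time: 1.8
tool_pos: [0.4853, -0.0635, 0.3076]
ee_rot: [-1.562, -0.004, -1.275]
wrist_force: [0.6, -2.4, 0.7]
width: 0.0599
```

>>> arm_command(series="0 0.13 0 -0.03 0 0.03 0.06;0 0.13 0 -0.034 0 0.026 0.06;0 0.13 0 -0.037 0 0.018 0.06;0 0.13 0 -0.037 0 0.015 0.06;0 0.13 0 0 0 0 0.06;0 0.03 0 0 0 0 0.06;0 0 0 0 0 0 0.06")

```text
time: 2.5
tool_pos: [0.5658, 0.0986, 0.3061]
ee_rot: [-1.563, 0.003, -1.972]
wrist_force: [-0.8, -0.6, 0.4]
width: 0.0601
```

```bash
python3 - <<'E'
from bench import robot
import cv2,numpy as np,json
np.set_printoptions(precision=4,suppress=True)
o=robot.get_obs();print(o['tool_pos'],o['ee_rot'],o['wrist_force'])
p=robot.camera_params("wrist")
im=robot.snapshot("wrist");cv2.imwrite("pics/w1.png",im)
np.save("w1.npy",p['extrinsics'])
print(p['extrinsics'])
for t in ("knob","plunger","shaft","hole"): print(t,robot.spot_in("wrist",t)[:2])
cv2.imwrite("pics/w1b.png",cv2.resize(im,(800,600),interpolation=2))
E
```

```text
[0.5658 0.0986 0.3061] [-1.5632  0.0029 -1.9723] [-0.8351 -0.597   0.4258]
[[-0.3903  0.8862  0.2498  0.6393]
 [-0.9207 -0.3747 -0.1092  0.0663]
 [-0.0032 -0.2726  0.9621  0.4866]
 [ 0.      0.      0.      1.    ]]
knob [{'centre': [0.0044, 0.0261, -0.2804], 'score': 0.96}]
plunger [{'centre': [0.0042, 0.0207, -0.2804], 'score': 0.6}]
shaft [{'centre': [-0.0378, 0.0983, -0.3437], 'score': 0.9}]
hole [{'centre': [-0.0344, 0.0915, -0.3435], 'score': 0.67}]
```

View pics/w1b.png

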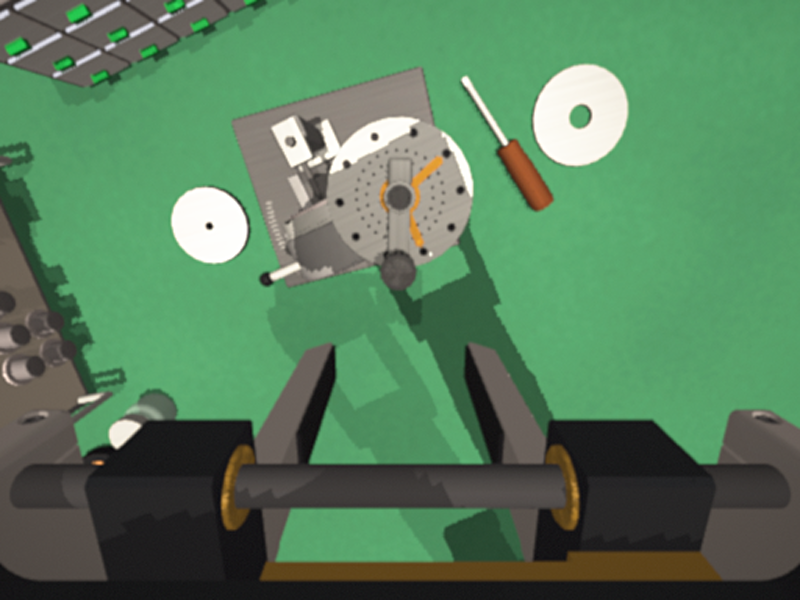

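```bash
python3 - <<'E'
from h import *
import cv2
from scipy.optimize import least_squares
np.set_printoptions(precision=4,suppress=True)
E=np.load("w1.npy");p=(266.628,255.7,192.187,E[:3])
im=cv2.cvtColor(cv2.imread("pics/w1.png"),cv2.COLOR_BGR2GRAY).astype(float)
hs=[(424,252),(451,227),(460,190),(446,153),(414,132),(375,137),(347,164),(340,202),(356,237)]
pts=[]
for u,v in hs:
    u0,v0=u*.64-.18,v*.64-.18
    for _ in range(4):
        ui,vi=int(round(u0)),int(round(v0))
        w=im[vi-3:vi+4,ui-3:ui+4]; bg=np.median(w); w=np.clip(bg-12-w,0,None)
        if w.sum()==0:break
        yy,xx=np.mgrid[vi-3:vi+4,ui-3:ui+4]; u0,v0=(w*xx).sum()/w.sum(),(w*yy).sum()/w.sum()
    X=onz(None,u0,v0,.146,p); pts.append(X[:2]); print((u,v),round(u0/.64,1),round(v0/.64,1),X)
pts=np.array(pts)
def f(q): # cx,cy,phi0
    a=q[2]+np.arange(9)*np.radians(36)
    return (pts-np.c_[q[0]+.048*np.cos(a),q[1]+.048*np.sin(a)]).ravel()
c0=pts.mean(0); a0=np.arctan2(*(pts[0]-c0)[::-1])
r=least_squares(f,[*c0,a0]);print(r.x,np.degrees(r.x[2]),np.abs(r.fun).max(),r.fun.reshape(-1,2)*1000)
k=E[:3,:3]@[0.0044,0.0261,-0.2804]+E[:3,3];print("knob spot",k)
for u,v in ((398,265),(398,270)):print("knob top",onz(None,u*.64,v*.64,.212,p))
e=k[:2]-r.x[:2];print(np.degrees(np.arctan2(e[1],e[0])),np.hypot(*e))
E
python3 -c "
import cv2;a=cv2.imread('pics/w1.png');cv2.imwrite('pics/w1c.png',cv2.resize(a[65:195,195:315],None,fx=4.6,fy=4.6,interpolation=2))"
```

```text
(424, 252) 422.7 250.8 [0.5824 0.0709 0.146 ]
(451, 227) 450.7 226.5 [0.5919 0.0426 0.146 ]
(460, 190) 459.8 189.3 [0.6162 0.0256 0.146 ]
(446, 153) 445.8 152.8 [0.646  0.0258 0.146 ]
(414, 132) 413.1 132.0 [0.6697 0.0434 0.146 ]
(375, 137) 373.9 136.1 [0.6787 0.072  0.146 ]
(347, 164) 346.2 164.1 [0.6684 0.1002 0.146 ]
(340, 202) 339.0 201.6 [0.6449 0.1174 0.146 ]
(356, 237) 355.1 235.9 [0.6152 0.117  0.146 ]
[0.6305 0.0714 3.1539] 180.70644488360443 0.0005125797116105613 [[-0.0269  0.0814]
 [-0.086  -0.0643]
 [ 0.0243 -0.0126]
 [ 0.1272 -0.107 ]
 [ 0.0341 -0.3055]
 [ 0.1979  0.0454]
 [-0.5126  0.069 ]
 [ 0.1624  0.1912]
 [ 0.0796  0.1025]]
knob spot [0.5907 0.0831 0.2097]
knob top [0.591  0.0888 0.212 ]
knob top [0.5879 0.0901 0.212 ]
163.6554313278418 0.041433172780520895
```

View pics/w1c.png

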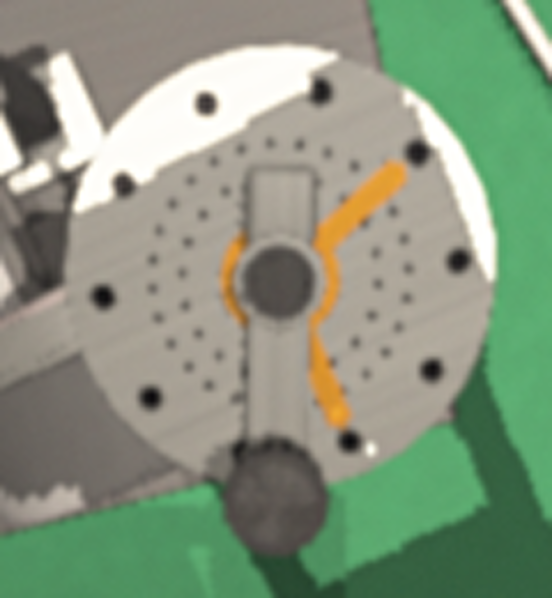

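>>> arm_command(series="-0.008 0.009 0 -0.001 0.01 0.011 0.05;0 0 0 0 0.03 0.011 0.05;0 0 0 0 0.03 0 0.05;0 0 0 0 0 0 0.05;0 0 0 0 0 0 0.05")

```text
time: 3.25
tool_pos: [0.5897, 0.0866, 0.2349]
ee_rot: [-1.568, 0.005, -1.987]
wrist_force: [-0.2, 0.9, 0.6]
width: 0.0498
```

```bash
python3 - <<'E'
from bench import robot
import cv2,numpy as np
np.set_printoptions(precision=4,suppress=True)
o=robot.get_obs();print(o['tool_pos'],o['ee_rot'],o['wrist_force'])
p=robot.camera_params("wrist")
im=robot.snapshot("wrist");cv2.imwrite("pics/w2.png",cv2.resize(im,(800,600),interpolation=2))
np.save("w2.npy",p['extrinsics'])
E
```

```text
[0.5897 0.0866 0.2349] [-1.5677  0.0046 -1.9873] [-0.247   0.8735  0.5956]
```

View pics/w2.png

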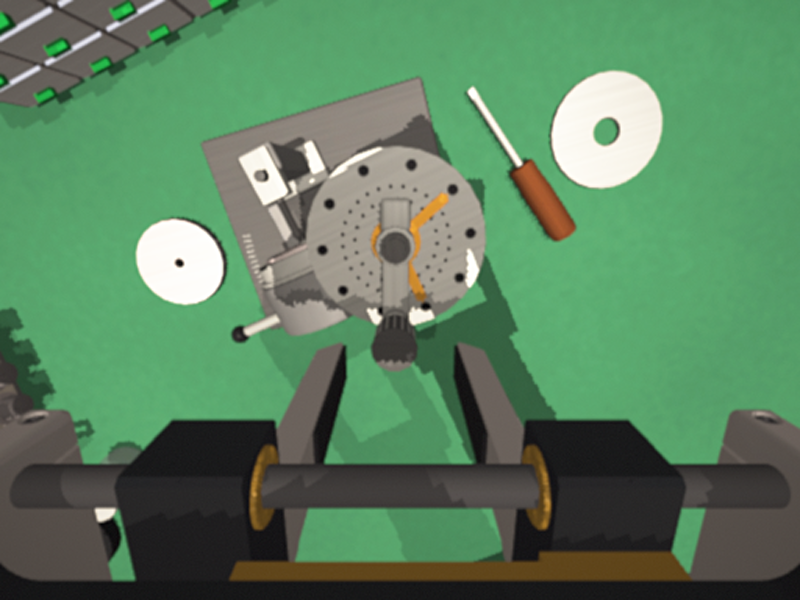

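```bash
python3 - <<'E'
from h import *
import cv2
from scipy.optimize import least_squares
np.set_printoptions(precision=4,suppress=True)
E=np.load("w2.npy");p=(266.628,255.7,192.187,E[:3])
im=cv2.cvtColor(cv2.imread("pics/w2.png"),cv2.COLOR_BGR2GRAY).astype(float)
im=cv2.resize(im,(512,384),interpolation=cv2.INTER_AREA)
hs=[(425,306),(459,278),(470,233),(452,189),(411,164),(363,170),(330,204),(322,250),(343,290)]
pts=[]
for u,v in hs:
    u0,v0=u*.64-.18,v*.64-.18
    for _ in range(4):
        ui,vi=int(round(u0)),int(round(v0))
        w=im[vi-4:vi+5,ui-4:ui+5]; bg=np.median(w); w=np.clip(bg-15-w,0,None)
        yy,xx=np.mgrid[vi-4:vi+5,ui-4:ui+5]; u0,v0=(w*xx).sum()/w.sum(),(w*yy).sum()/w.sum()
    pts.append(onz(None,u0,v0,.146,p)[:2])
pts=np.array(pts)
def f(q):
    a=q[2]+np.arange(9)*np.radians(36)
    return (pts-np.c_[q[0]+.048*np.cos(a),q[1]+.048*np.sin(a)]).ravel()
r=least_squares(f,[.6305,.0714,3.15],loss='soft_l1',f_scale=.0003);print(r.x,np.degrees(r.x[2]),r.fun.reshape(-1,2)*1000)
for u,v in ((394,350),(394,355)):
  k=onz(None,u*.64,v*.64,.212,p);e=k[:2]-r.x[:2];print(k,np.degrees(np.arctan2(e[1],e[0])),np.hypot(*e))
E
```

```text
[0.6306 0.0714 3.154 ] 180.71234109760104 [[ 0.3067 -0.1368]
 [-0.2483  0.0027]
 [-0.0531 -0.0726]
 [-0.0244 -0.089 ]
 [ 0.0313 -0.0337]
 [ 0.0482 -0.0228]
 [ 0.0879  0.0634]
 [-0.0015  0.1559]
 [-0.1159  0.1491]]
[0.5865 0.0907 0.212 ] 156.32247338462088 0.048080400683430315
[0.5839 0.0918 0.212 ] 156.30199550287554 0.050919978903550815
```

>>> arm_command(series="0 0 -0.004 -0.0025 0.017 -0.0045 0.05;0 0 0 0 0.02 0 0.05;0 0 0 0 0.018 0 0.05;0 0 0 0 0 0 0.05")

```text
time: 3.7
tool_pos: [0.5909, 0.0906, 0.1864]
ee_rot: [-1.556, 0.007, -1.988]
wrist_force: [-0.0, 0.4, 0.1]
width: 0.0503
```

>>> arm_command(series="-0.013 0 -0.006 0.0017 0.004 -0.004 0.05;0 0 0 0 0.004 0 0.05;0 0 0 0 0 0 0.05;0 0 0 0 0 0 0.05")

```text
time: 4.1
tool_pos: [0.5891, 0.0907, 0.1842]
ee_rot: [-1.562, 0.004, -1.988]
wrist_force: [0.6, -0.2, 0.1]
width: 0.0502
```

>>> arm_command(series="-0.009 0 -0.004 0.001 0.006 -0.003 0.05;-0.006 0 -0.002 0.0005 0.004 -0.002 0.05;0 0 0 0 0 0 0.05")

```text
time: 4.4
tool_pos: [0.5841, 0.0914, 0.1746]
ee_rot: [-1.576, -0.001, -1.988]
wrist_force: [-0.0, -0.2, -0.5]
width: 0.0498
```

>>> arm_command(series="0.005 0 0 0 -0.003 0.0025 0.05;0 0 0 0 0 0 0.05")

```text
time: 4.6
tool_pos: [0.5864, 0.0904, 0.1775]
ee_rot: [-1.571, -0.001, -1.988]
wrist_force: [-0.1, 0.6, 0.1]
width: 0.0499
```

Accurate now. Close on the knob.

>>> arm_command(series="0 0 0 0 0 0 0.01;0 0 0 0 0 0 0.01;0 0 0 0 0 0 0.01;0 0 0 0 0 0 0.01;0 0 0 0 0 0 0.01")

```text
time: 5.1
tool_pos: [0.5866, 0.0906, 0.1779]
ee_rot: [-1.571, -0.001, -1.988]
wrist_force: [0.2, 0.4, -0.1]
width: 0.0227
```

>>> arm_command(series="0 0 0 0 -0.0045 0 0.01;0 0 0 0 0 0 0.01;0 0 0 0 0 0 0.01")

```text
time: 5.4
tool_pos: [0.5863, 0.0907, 0.1793]
ee_rot: [-1.574, -0.002, -1.988]
wrist_force: [1.9, 0.1, -4.7]
width: 0.023
```

>>> arm_command(series="0 0 0 0 -0.003 0 0.01;0 0 0 0 0 0 0.01")

```text
time: 5.6
tool_pos: [0.5863, 0.0906, 0.1811]
ee_rot: [-1.575, -0.003, -1.988]
wrist_force: [1.6, 0.0, -3.2]
width: 0.0231
```

>>> arm_command(series="0.004 0 0 0 -0.002 0 0.01;0 0 0 0 0 0 0.01;0 0 0 0 0 0 0.01")

```text
time: 5.9
tool_pos: [0.5863, 0.0906, 0.1827]
ee_rot: [-1.571, -0.003, -1.988]
wrist_force: [2.6, -0.2, -6.0]
width: 0.0224
```

>>> arm_command(series="0 -0.0873 0 0.0042 0 0.0002 0.01;0 -0.0873 0 0.0042 0 0.0002 0.01;0 -0.0873 0 0.0042 0 0.0002 0.01")

```text
time: 6.2
tool_pos: [0.5829, 0.0782, 0.1828]
ee_rot: [-1.571, -0.004, -1.716]
wrist_force: [2.1, 0.1, -5.0]
width: 0.0231
```

```bash
cat > st.py <<'E'
from bench import robot
import numpy as np
np.set_printoptions(precision=4,suppress=True)
C=np.array([.6306,.0714])
def st():
    o=robot.get_obs();e=o['tool_pos'][:2]-C
    a=np.degrees(np.arctan2(e[1],e[0]))%360
    print("t %.2f ang %.2f (to hole %.2f) r %.4f z %.4f roll %.4f pitch %.4f yaw-want %.2f w %.4f F"%(o['time'],a,180.71-a,np.hypot(*e),o['tool_pos'][2],o['ee_rot'][0],o['ee_rot'][1],np.degrees(o['ee_rot'][2])-(a-270),o['width']),o['wrist_force'],
     "tang ccw %.2f"%(o['wrist_force'][:2]@[-np.sin(np.radians(a)),np.cos(np.radians(a))]))
if __name__=="__main__": st()
E
python3 st.py
```

```text
t 6.20 ang 171.89 (to hole 8.82) r 0.0482 z 0.1828 roll -1.5713 pitch -0.0035 yaw-want -0.20 w 0.0231 F [ 2.1263  0.1169 -5.0278] tang ccw -0.42
```

>>> arm_command(series="0 -0.0873 0 0.0042 0 0.0002 0.01;0 -0.0873 0 0.0042 0 0.0002 0.01;0 -0.0873 0 0.0042 0 0.0002 0.01;0 -0.0873 0 0.0042 0 0.0002 0.01")

```text
time: 6.6
tool_pos: [0.5836, 0.0617, 0.1833]
ee_rot: [-1.571, -0.002, -1.353]
wrist_force: [2.5, 0.4, -6.5]
width: 0.0231
```

```bash
python3 st.py
```

```text
t 6.60 ang 191.63 (to hole -10.92) r 0.0480 z 0.1833 roll -1.5708 pitch -0.0016 yaw-want 0.87 w 0.0231 F [ 2.4962  0.4194 -6.4624] tang ccw 0.09
```

>>> arm_command(series="0 -0.0873 0 0.0042 0.0004 0.0002 0.01;0 -0.0873 0 0.0042 0.0004 0.0002 0.01;0 -0.0873 0 0.0042 0 0.0002 0.01;0 -0.0873 0 0.0042 0 0.0002 0.01")

```text
time: 7.0
tool_pos: [0.59, 0.046, 0.1831]
ee_rot: [-1.571, -0.001, -0.991]
wrist_force: [2.7, 0.4, -4.9]
width: 0.0234
```

```bash
python3 st.py
```

```text
t 7.00 ang 212.11 (to hole -31.40) r 0.0479 z 0.1831 roll -1.5705 pitch -0.0012 yaw-want 1.13 w 0.0234 F [ 2.6998  0.3574 -4.9087] tang ccw 1.13
```

>>> arm_command(series="0 -0.0873 0 0.0042 0 0.0003 0.01;0 -0.0873 0 0.0042 0 0.0002 0.01;0 -0.0873 0 0.0042 0 0.0002 0.01;0 0 0 0 0 0 0.01")

```text
time: 7.4
tool_pos: [0.5986, 0.036, 0.1832]
ee_rot: [-1.571, -0.001, -0.72]
wrist_force: [2.9, 0.6, -5.1]
width: 0.023
```

```bash
python3 - <<'E'
from st import st
from bench import robot
import cv2
st()
for n in("wrist","side"):
    im=robot.snapshot(n);
    if n=="side": im=im[140:220,190:290]
    cv2.imwrite(f"pics/d_{n}.png",cv2.resize(im,None,fx=1.5 if n=="wrist" else 7,fy=1.5 if n=="wrist" else 7,interpolation=2))
E
```

```text
t 7.40 ang 227.90 (to hole -47.19) r 0.0478 z 0.1832 roll -1.5705 pitch -0.0008 yaw-want 0.82 w 0.0230 F [ 2.9369  0.5916 -5.1348] tang ccw 1.78
```

View pics/d_wrist.png

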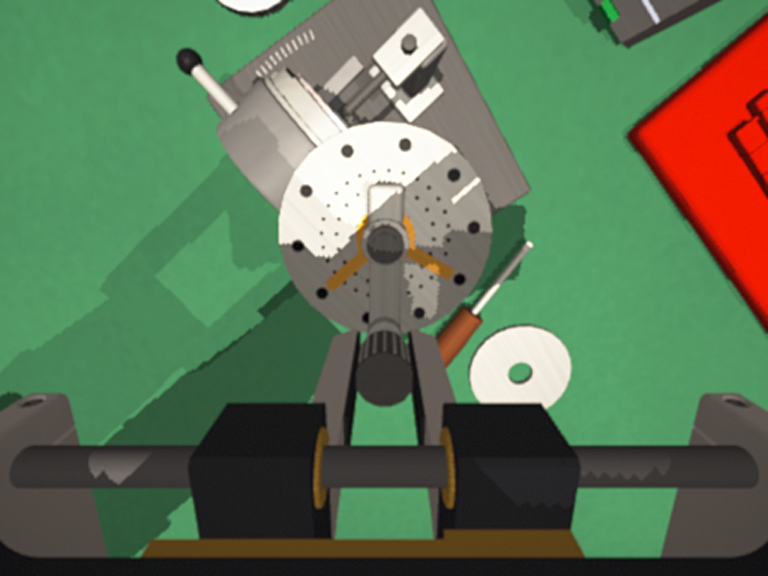

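View pics/d_side.png

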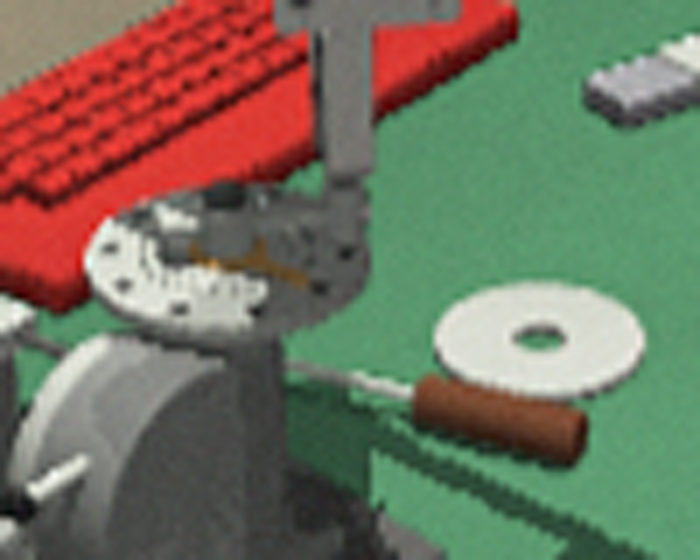

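>>> arm_command(series="0 0.0873 0 -0.0042 0 0.0002 0.01;0 0.0873 0 -0.0042 0 0.0002 0.01;0 0.0873 0 -0.0042 0 0.0002 0.01;0 0.0873 0 -0.0042 0 0.0002 0.01")

```text
time: 7.9
tool_pos: [0.5879, 0.0496, 0.1835]
ee_rot: [-1.569, -0.002, -1.091]
wrist_force: [4.0, -1.7, -5.6]
width: 0.0227
```

```bash
python3 st.py
```

```text
t 7.90 ang 207.05 (to hole -26.34) r 0.0479 z 0.1835 roll -1.5694 pitch -0.0020 yaw-want 0.43 w 0.0227 F [ 4.0183 -1.6948 -5.6349] tang ccw 3.34
```

>>> arm_command(series="0 0.0873 0 -0.0042 0 0.0002 0.01;0 0.0873 0 -0.0042 0 0.0002 0.01;0 0.052 0 -0.0025 0 0.0001 0.01;0 0 0 0 0.002 0 0.01;0 0 0 0 0.002 0 0.01")

```text
time: 8.4
tool_pos: [0.5841, 0.0599, 0.1809]
ee_rot: [-1.566, -0.006, -1.332]
wrist_force: [1.5, -0.9, -4.1]
width: 0.0231
```

```bash
python3 st.py
```

```text
t 8.40 ang 193.95 (to hole -13.24) r 0.0479 z 0.1809 roll -1.5661 pitch -0.0056 yaw-want -0.29 w 0.0231 F [ 1.4849 -0.9271 -4.1326] tang ccw 1.26
```

Lower until the spring load leaves the tool (pin on plate).

>>> arm_command(series="-0.004 0 0 0 0.0015 0 0.01;0 0 0 0 0.001 0 0.01")

```text
time: 8.6
tool_pos: [0.5841, 0.0598, 0.1785]
ee_rot: [-1.57, -0.006, -1.332]
wrist_force: [2.1, 0.5, -4.4]
width: 0.0229
```

```bash
python3 st.py
```

```text
t 8.60 ang 194.02 (to hole -13.31) r 0.0480 z 0.1785 roll -1.5700 pitch -0.0056 yaw-want -0.33 w 0.0229 F [ 2.0906  0.485  -4.4458] tang ccw 0.04
```

>>> arm_command(series="0 0 0 0 0.0006 0 0.01;0 0 0 0 0 0 0.01")

```text
time: 8.8
tool_pos: [0.5841, 0.0598, 0.178]
ee_rot: [-1.57, -0.005, -1.332]
wrist_force: [2.2, -0.3, -3.2]
width: 0.0228
```

```bash
python3 st.py
```

```text
t 8.80 ang 194.05 (to hole -13.34) r 0.0479 z 0.1780 roll -1.5699 pitch -0.0054 yaw-want -0.34 w 0.0228 F [ 2.218  -0.313  -3.1755] tang ccw 0.84
```

>>> arm_command(series="0 0 0 0 0 0 0.03;0 0 0 0 0 0 0.03;0 0 0 0 0 0 0.03;0 0 0 0 0.003 0 0.03;0 0 0 0 0.003 0 0.03;0 0 0 0 0 0 0.03")

```text
time: 9.4
tool_pos: [0.5841, 0.0598, 0.1753]
ee_rot: [-1.567, -0.006, -1.332]
wrist_force: [-0.5, 0.4, -0.1]
width: 0.0298
```

```bash
python3 - <<'E'
from st import st
from bench import robot
import cv2
st()
im=robot.snapshot("wrist")
cv2.imwrite("pics/e_w.png",cv2.resize(im[130:300,150:360],None,fx=3.5,fy=3.5,interpolation=2))
E
```

```text
t 9.40 ang 194.05 (to hole -13.34) r 0.0480 z 0.1753 roll -1.5671 pitch -0.0059 yaw-want -0.35 w 0.0298 F [-0.4949  0.3734 -0.0805] tang ccw -0.48
```

View pics/e_w.png

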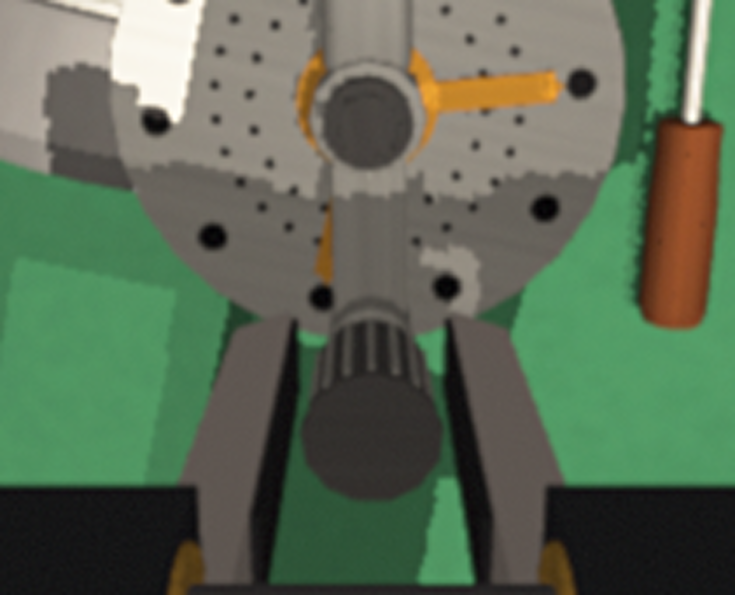

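>>> arm_command(series="-0.004 0.03 0.005 -0.002 0.0015 0.0001 0.03;0 0.03 0 -0.002 0.0015 0.0001 0.03;0 0.03 0 -0.002 0 0.0001 0.03;0 0.03 0 -0.002 0 0.0001 0.03")

```text
time: 9.85
tool_pos: [0.5845, 0.0635, 0.1731]
ee_rot: [-1.568, -0.009, -1.459]
wrist_force: [2.7, -4.8, -1.5]
width: 0.0303
```

```bash
python3 st.py
```

```text
t 9.85 ang 189.74 (to hole -9.03) r 0.0468 z 0.1731 roll -1.5680 pitch -0.0095 yaw-want -3.35 w 0.0303 F [ 2.6655 -4.8337 -1.5421] tang ccw 5.21
```

>>> arm_command(series="0 0.01 0.006 -0.002 0 -0.0006 0.03;0 0.02 0 -0.002 0 -0.0004 0.03;0 0.03 0 -0.002 0 0 0.03")

```text
time: 10.15
tool_pos: [0.5847, 0.0653, 0.173]
ee_rot: [-1.564, -0.01, -1.525]
wrist_force: [0.9, -3.8, -0.3]
width: 0.0298
```

```bash
python3 st.py
```

```text
t 10.15 ang 187.54 (to hole -6.83) r 0.0463 z 0.1730 roll -1.5645 pitch -0.0100 yaw-want -4.91 w 0.0298 F [ 0.9266 -3.7724 -0.2725] tang ccw 3.86
```

>>> arm_command(series="-0.005 0 0.006 -0.003 0 -0.0006 0.03;0 0 0.003 -0.003 0 -0.0006 0.03;0 0.01 0 -0.003 0 -0.0003 0.03")

```text
time: 10.45
tool_pos: [0.5825, 0.0713, 0.173]
ee_rot: [-1.571, -0.006, -1.537]
wrist_force: [0.6, -6.2, 0.6]
width: 0.0299
```

```bash
python3 - <<'E'
from st import st
from bench import robot
import cv2
st()
im=robot.snapshot("wrist")
cv2.imwrite("pics/f_w.png",cv2.resize(im[130:300,150:360],None,fx=3.5,fy=3.5,interpolation=2))
E
```

```text
t 10.45 ang 180.15 (to hole 0.56) r 0.0481 z 0.1730 roll -1.5711 pitch -0.0057 yaw-want 1.79 w 0.0299 F [ 0.6075 -6.2283  0.6053] tang ccw 6.23
```

View pics/f_w.png

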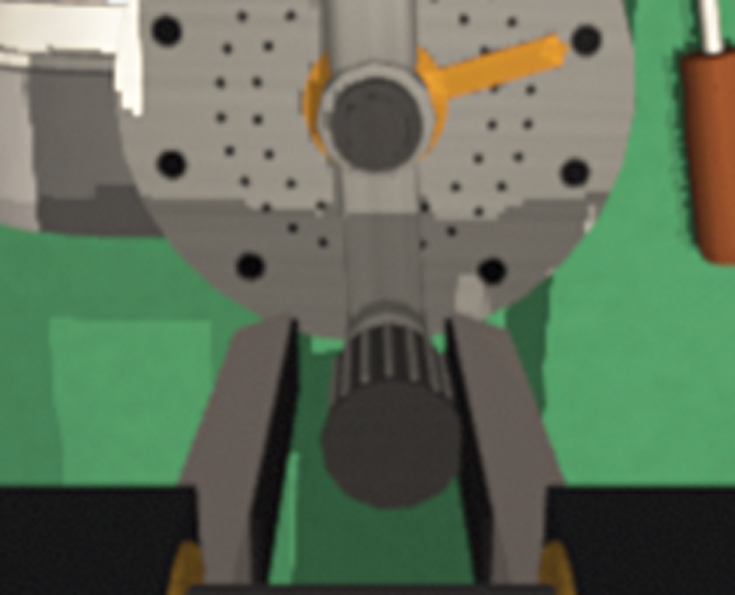

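>>> arm_command(series="0 0.01 0 -0.0018 0 0 0.03;0 0.01 0 -0.0018 0 0 0.03")

```text
time: 10.7
tool_pos: [0.5815, 0.0746, 0.1723]
ee_rot: [-1.574, -0.006, -1.558]
wrist_force: [0.5, -2.9, -1.9]
width: 0.0301
```

```bash
python3 st.py
```

```text
t 10.70 ang 176.25 (to hole 4.46) r 0.0492 z 0.1723 roll -1.5738 pitch -0.0062 yaw-want 4.48 w 0.0301 F [ 0.4691 -2.91   -1.9421] tang ccw 2.87
```

```bash
python3 - <<'E'
from st import st
from bench import robot
import cv2,numpy as np
im=robot.snapshot("wrist")
a=cv2.resize(im[130:300,150:360],None,fx=3.5,fy=3.5,interpolation=2)
im=robot.snapshot("side");b=cv2.resize(im[130:230,170:270],None,fx=6,fy=6,interpolation=2)
cv2.imwrite("pics/g_w.png",a);cv2.imwrite("pics/g_s.png",b);st()
E
```

```text
t 10.80 ang 175.90 (to hole 4.81) r 0.0494 z 0.1719 roll -1.5743 pitch -0.0060 yaw-want 4.88 w 0.0298 F [ 0.539  -3.6196 -2.7422] tang ccw 3.57
```

View pics/g_w.png

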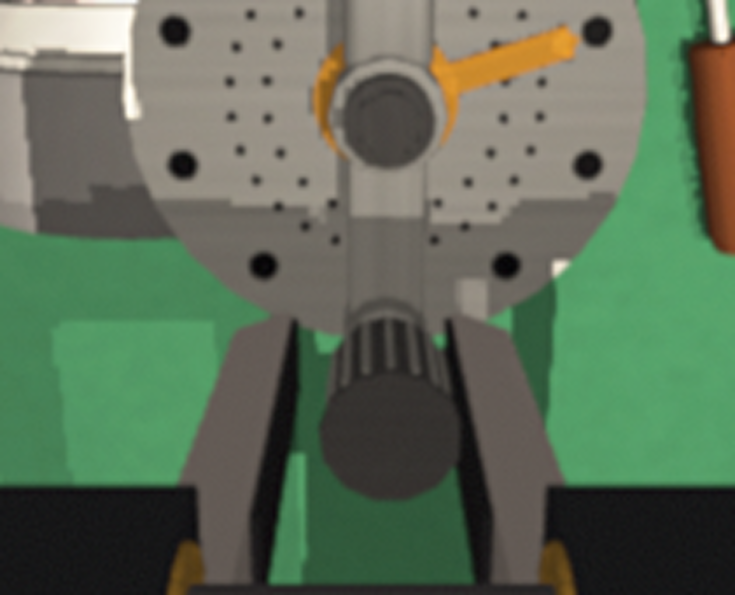

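View pics/g_s.png

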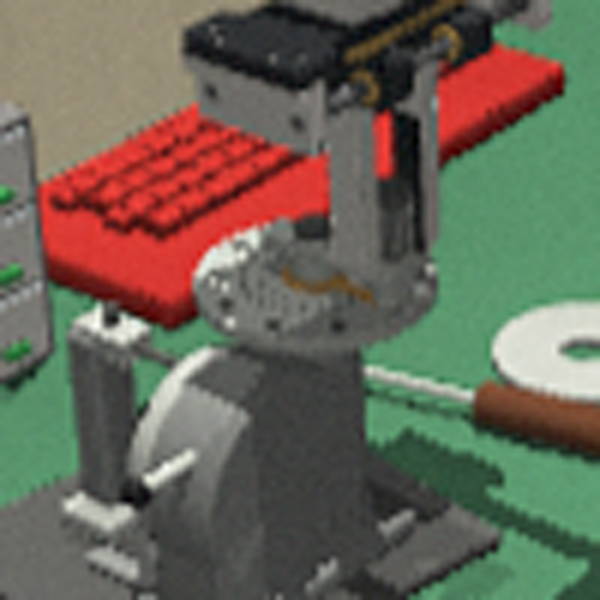

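>>> arm_command(series="0 0 0 0.0015 0 0 0.03;0 0 0 0.001 0 0 0.03;0 0 0 0 0 0 0.03")

```text
time: 11.1
tool_pos: [0.5811, 0.0747, 0.1721]
ee_rot: [-1.575, -0.002, -1.555]
wrist_force: [-0.1, -2.1, -1.1]
width: 0.0299
```

```bash
python3 - <<'E'
from st import st
from bench import robot
import cv2,numpy as np
st()
p=robot.camera_params("wrist");np.save("w3.npy",p['extrinsics'])
im=robot.snapshot("wrist");cv2.imwrite("pics/h_full.png",im)
a=cv2.resize(im[130:300,150:360],None,fx=3.5,fy=3.5,interpolation=2)
cv2.imwrite("pics/h_w.png",a)
E
```

```text
t 11.10 ang 176.20 (to hole 4.51) r 0.0496 z 0.1721 roll -1.5748 pitch -0.0016 yaw-want 4.73 w 0.0299 F [-0.0896 -2.1438 -1.0519] tang ccw 2.15
```

View pics/h_w.png

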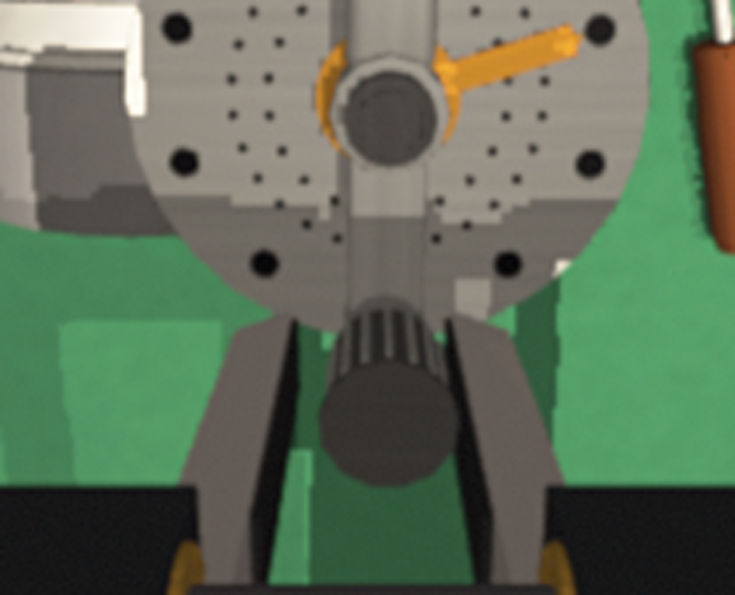

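>>> arm_command(series="0 0 0 0.002 0 0 0.03;0 0 0 0.0015 0 0 0.03;0 0 0 0 0 0 0.03")

```text
time: 11.45
tool_pos: [0.5814, 0.0723, 0.1729]
ee_rot: [-1.573, 0.001, -1.553]
wrist_force: [1.0, 0.6, -0.3]
width: 0.0299
```

```bash
python3 - <<'E'
from st import st
from bench import robot
import cv2,numpy as np
st()
p=robot.camera_params("wrist");np.save("w3.npy",p['extrinsics'])
im=robot.snapshot("wrist");cv2.imwrite("pics/i_full.png",im)
a=cv2.resize(im[130:300,150:360],None,fx=3.5,fy=3.5,interpolation=2)
cv2.imwrite("pics/i_w.png",a)
E
```

```text
t 11.45 ang 178.99 (to hole 1.72) r 0.0492 z 0.1729 roll -1.5733 pitch 0.0006 yaw-want 2.00 w 0.0299 F [ 0.9509  0.5718 -0.2626] tang ccw -0.59
```

View pics/i_w.png

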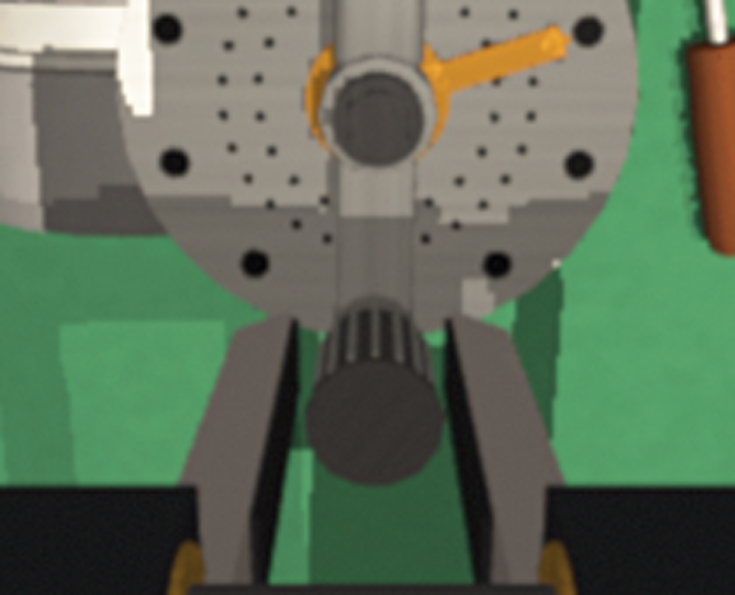

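```bash
python3 - <<'E'
from h import *
E=np.load("w3.npy");p=(266.628,255.7,192.187,E[:3])
C=np.array([.6306,.0714])
for deg in (180.71,182):
  a=np.radians(deg)
  for z in (.206,.208,.210,.212):
    u,v=proj(None,[*(C+.048*np.array([np.cos(a),np.sin(a)])),z],p); print(deg,z,(u-150)*3.5,(v-130)*3.5)
for k in (-1,1):
  a=np.radians(180.71+36*k);u,v=proj(None,[*(C+.048*np.array([np.cos(a),np.sin(a)])),.146],p);print((u-150)*3.5,(v-130)*3.5)
E
```

```text
180.71 0.206 375.24235849328795 423.6424217344086
180.71 0.208 375.2922302674426 429.3523778661472
180.71 0.21 375.3433015449336 435.1996684229571
180.71 0.212 375.39561612774577 441.18930841415045
182 0.206 381.4149582505055 423.61390873197644
182 0.208 381.5381810812818 429.3236295543851
182 0.21 381.66436769088796 435.1706816618428
182 0.212 381.7936263089572 441.1600800421271
253.83187436265337 261.1605186815277
494.9809846515375 262.50141905877217
```

>>> arm_command(series="0 0 0 0.001 0 0 0.05;0 0 0 0 0 0 0.05;0 0 0 0 0 0 0.05;0 0 0 0 -0.01 0 0.05;0 0 0 0 -0.02 0 0.05;0 0 0 0 -0.03 0 0.05;0 0 0 0 -0.03 0 0.05;0 0 0 0 -0.03 0 0.05;0 0 0 0 0 0 0.05")

```text
time: 12.4
tool_pos: [0.581, 0.0716, 0.2996]
ee_rot: [-1.574, 0.002, -1.553]
wrist_force: [0.9, 0.3, 0.8]
width: 0.0501
```

```bash
python3 - <<'E'
from st import st
from bench import robot
import cv2,numpy as np
from h import *
st()
p=robot.camera_params("wrist");p=(266.628,255.7,192.187,p['extrinsics'][:3])
im=robot.snapshot("wrist")
C=np.array([.6306,.0714])
for deg,z in((180.71,.206),(180.71,.212),(144.71,.146),(216.71,.146)):
  a=np.radians(deg);u,v=proj(None,[*(C+.048*np.array([np.cos(a),np.sin(a)])),z],p);print(deg,z,(u-180)*5,(v-80)*5)
cv2.imwrite("pics/j_w.png",cv2.resize(im[80:200,180:330],None,fx=5,fy=5,interpolation=2))
im=robot.snapshot("side");cv2.imwrite("pics/j_s.png",cv2.resize(im[130:230,170:270],None,fx=6,fy=6,interpolation=2))
for n,z in(("home",.206),("up",.212)):
  u,v=proj("side",[C[0]-.048,C[1],z]);print(n,(u-170)*6,(v-130)*6)
E
```

```text
t 12.40 ang 179.81 (to hole 0.90) r 0.0496 z 0.2996 roll -1.5737 pitch 0.0015 yaw-want 1.21 w 0.0501 F [0.9343 0.2547 0.8017] tang ccw -0.26
180.71 0.206 380.69478885243825 560.7430276730283
180.71 0.212 380.68167285287416 568.8357627521502
144.71 0.146 270.35582374071384 459.07910475236395
216.71 0.146 491.7187150708759 460.4754062034498
home 391.1507980447833 191.38869032863238
up 390.75553289657887 179.66653088447055
```

View pics/j_w.png

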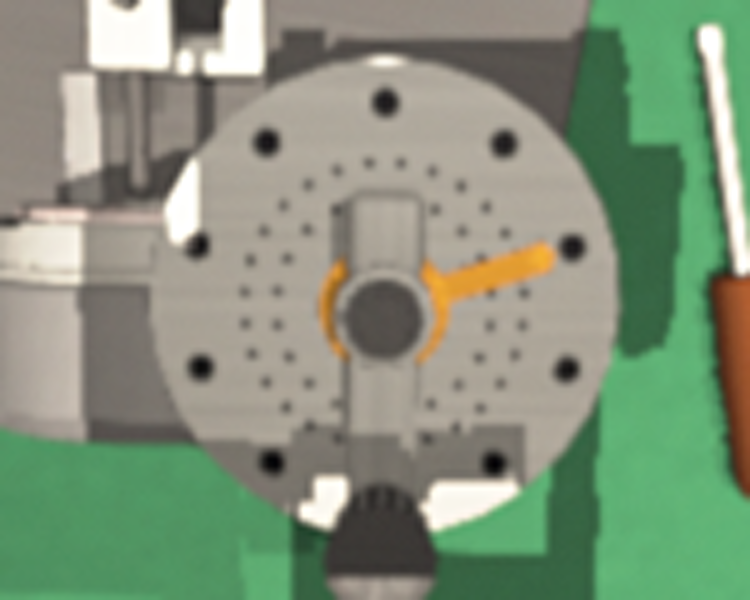

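View pics/j_s.png

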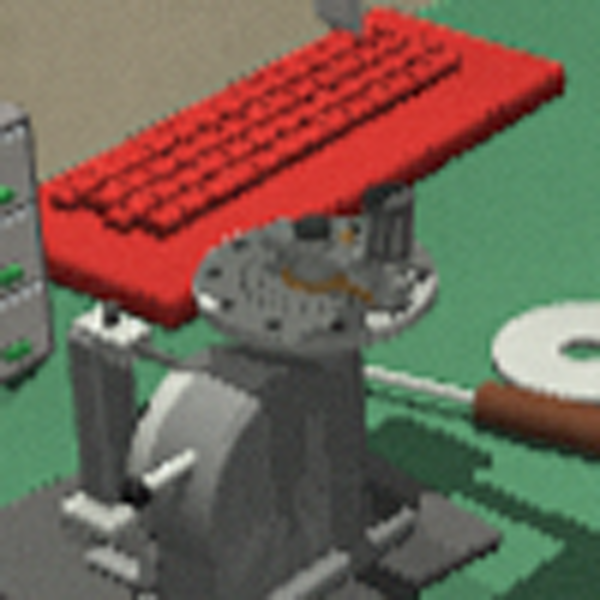

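```bash
python3 - <<'E'
from h import *
import cv2
print(proj("side",[.5866,.0907,.212]))
a=cv2.imread("pics/a_side.png");cv2.imwrite("pics/k.png",cv2.resize(a[130:230,170:270],None,fx=6,fy=6,interpolation=2))
u,v=proj("side",[.5866,.0907,.212]);print((u-170)*6,(v-130)*6)
E
```

```text
(np.float64(229.2942907483415), np.float64(162.17958976245467))
355.765744490049 193.077538574728
```

View pics/k.png

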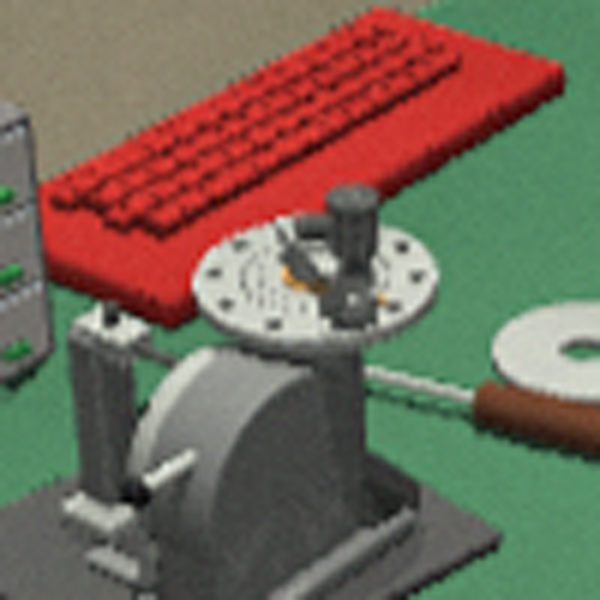

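```bash
python3 -c "
from bench import robot
print(robot.close_job())"
```

```text
the job is handed in; nothing more can be done
None
```

The pin is home in the first hole, reached clockwise, and the job was handed in at about 12.5 s.

**What I did:**
- I gripped the knob and drew the pin about 5 mm.
- I wound the crank counter-clockwise over the first hole (found at 180.7° around the shaft) and about 11° past the next one, to 227.9°.
- I came back clockwise only. The pin stayed drawn until 13° before the hole, then I lowered it onto the plate and opened the fingers.
- I nudged the knob round with one finger until the pin was over the hole. The knob was rubbing on that finger, so I backed the finger off and the spring pushed the pin home. I then opened the fingers wider and lifted clear.

**Last checks:**
- **Pin home:** In the side view the knob top sits at row 192 of the enlarged picture, where 191 is predicted for home and 180 for sitting on the plate. The wrist view before lifting off gave row 418; 424 is predicted for home and 441 for sitting on the plate.
- **Angle:** The wrist view put the crank at the hole angle, 180.7°.
- **Forces:** Sideways readings while pushing the knob were up to 6.2 N. The vertical load on the tool was about 6.5 N at most. These were read at the end of each move, so a brief higher peak could have been missed.

**Not checked:** I did not push the crank to test that it is locked, and I could not read the faceplate angle directly. The 47° of clockwise travel is well over the 20° of slack.

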